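Stack two oiled boards to dry on spacer sticks

ROBOT

A 7-joint arm with a two-finger parallel gripper is mounted at the origin on the work surface. World frame = base frame: x ahead of the robot, y to its left, z up, the work surface at z = 0. Lengths are in m, angles in rad, forces in N, time in s.
With the tool pointing down it reaches from about 0.425 to 0.95 m from the base axis. Payload 16.7 kg.
Tool frame: the origin (TCP) lies on the centre line of the jaws, within the pads' length; the fingertips stand 14 mm ahead of it and the grasp point (between the pads) lies 5 mm behind it; z points along the fingers, y is the direction in which the jaws open and shut (so a half turn about z gives the same grasp; the last joint's range is limited). The gripper opens to 94 mm and grips with 3 to 60 N. Pads are 16 mm wide; open, the fingers measure 119 mm over their backs; the gripper's body (75 mm by 177 mm) begins 78 mm behind the grasp point.
Start: joints at [1.103, 0.426, 0.074, 1.606, -0.034, 1.111, -0.067], TCP at [0.211, -0.641, 0.219] pointing down, gripper open.
Joint ranges: [-2.85, 2.85], [-0.5, 2.14], [-1.23, 1.37], [0.21, 2.46], [-1.02, 4.16], [0.16, 2.05], [-2.73, 2.73]. Speed limits (rad/s): [1.89, 1.89, 2.39, 2.39, 3.01, 3.01, 3.01].

INTERFACE

Orientations are given as a rotation vector (axis times angle).
In Python, from rig import ctrl, eyes gives the robot as it stands.
- The arm moves only by the tool carry_out, never from a script. Its argument "targets" is a list of rows, each an object with "slide": the shift along the tool's x, y, z in cm, a list of three; "roll": the turn about the tool's z in rad; "hand": the opening, from -1 (shut) to 1 (fully open). A call has 1 to 8 rows; each row is the pose to reach, as a shift and turn from the pose measured when the call began, along the tool's axes at that moment; what a row does not reach only later rows make up. A row lasts 1/12 s, in which the tool goes at most 41.7 mm and 7.16 degrees, less where a joint would pass 70% of its speed; a pose out of reach is approached as far as the arm can. A call with a gripper value outside its range is refused whole. The fingers move at their own pace and stop on an object; the grip force is fixed at half the most. Time passes only in rows, so rows that repeat a pose let the fingers close. It gives the time, the measured TCP pose, the force and the opening at its end, in the units of the state.
- ctrl.state(): the state, without advancing time (a new reading comes with each control period).
- eyes.capture(name): name is "scene" or "top" or "wrist"; returns a dict with "img" (400x640x3 uint8, red, green, blue), "fx", "fy", "cx", "cy" (pixels), "k1" (the pictures are not rectified: a ray, as slopes to the right and down, at radius r is drawn at 1 + k1 r^2 times it, then the intrinsics apply), "view" (4x4, takes a point from world to camera coordinates); the wrist camera has in their place "hand_eye" (4x4, takes a point from camera to tool coordinates, whose origin is the TCP and whose axes are the flange's). Camera axes: x right, y down, z forward; pixel columns grow to the right and rows downward; lengths in m; the calibration is good to about 2 mm. A picture is of the moment at which its call begins: read the wrist's pose just before it. There is no depth.
- ctrl.sign_off(): hands the job in, once; it reports no verdict.
The state is a dict: "clock": time; "joints": joint angles; "joint_velocities": joint speeds; "tau": joint torques, N m; "tcp_pos": TCP position; "tool_rot": TCP orientation; "contact_force": force on the tool from outside, world axes, zero at the start; "ft_torque": the same for the moment, N m; "gripper_width": opening from 0.0 (shut) to 1.0 (fully open).
Only numpy, scipy, OpenCV 4.12 (cv2) and the standard library are available. Lean on these libraries where they do the work, as an engineer would, in place of code of your own. Each camera call takes 0.05 s, during which the arm holds its last target. There are 200 camera calls.

TASK

Two freshly oiled lining boards must dry one above the other with air between them. The lower board already has a spacer stick across one end: lay the matching loose stick (same length and thickness, not the thinner or the thicker one) across its bare end in the same way, about as far in from that end. Then lay the other board on the two sticks, centred over the lower board and in line with it, so that it rests level and clear.

Things in the scene. Friction and masses are not known exactly. Their poses are not given: they have to be found in the camera images.
- lower_board: Lower board: plain flat brown wooden board 220 x 70 x 18 mm, loose on the bench mat (bench surface at z = 0), with one spacer stick already lying across it. Origin at the centre of its underside; x along its length, y across its width, z up. The laid stick is at its -x end; the +x end, which faces away from the robot, is bare. Mass about 0.2 kg.
- upper_board: Upper board, the one to lay on top: plain flat brown wooden board 200 x 60 x 18 mm lying flat on the bench mat with nothing on it. Origin at the centre of its underside; x along its length, y across its width (60 mm, to be gripped at mid-length), z up. About 0.15 kg.
- laid_stick: Spacer stick already laid: pale square wooden stick 100 mm long and 16 x 16 mm thick, lying loose across the lower board, 70 to 90 mm from the board's centre towards its -x end, so its centreline is 20 to 40 mm in from that end. It overhangs the board's long edges by about 15 mm each. Origin at the centre of its underside; y along its length, z up.
- loose_stick: Loose spacer stick to lay: pale square wooden stick 100 mm long and 16 x 16 mm thick, the same as the laid one, lying flat on the bench mat to the left or right of the boards. Origin at the centre of its underside; y along its length, z up. Two other pale sticks of the same length lie about, one thinner (8 x 8 mm) and one thicker (28 x 28 mm): these are not wanted. About 20 g.
Things that resemble listed ones, but are neither listed nor needed, are in the scene too. What is shaped like the loose_stick but red or turquoise is not meant.

How it is judged:
By the outcome, as a careful person would: the job done as asked, in the order asked, and still so for the second after the job is handed in, with the robot touching nothing.
It also fails if it takes over 59 s, if anything falls off the work surface, if the arm or the gripper's body presses on something with over 40 N, if the wrist force passes 120 N, or if a joint passes its speed limit or range.

## Working session

There is one attempt and no reset: what is moved stays moved. The work goes in short steps, Python scripts to look and compute and a tool call to move; the robot and the scene stay as the last step left them, time stands still between calls to the robot, and variables do not carry over. Pictures are saved under pics/ and viewed, about 8 in all and at most 12, crops included, and the job is handed in when it is done.

Besides the shell and the picture viewer there is one more tool, called after "Emit:" as a command line: name --argument value ..., lists and objects as JSON in quotes. carry_out: Moves the arm, as the interface text tells. Its arguments: {"type":"object","properties":{"targets":{"type":"array"}},"required":["targets"]}

```bash
mkdir -p pics; cat > h.py <<'E'
import numpy as np, cv2
from scipy.spatial.transform import Rotation as R
from rig import ctrl, eyes
def cap(name,fn=None):
    s=ctrl.state(); c=eyes.capture(name)
    if name=='wrist':
        T=np.eye(4);T[:3,:3]=R.from_rotvec(s['tool_rot']).as_matrix();T[:3,3]=s['tcp_pos']
        c['c2w']=T@np.array(c['hand_eye'])
    else: c['c2w']=np.linalg.inv(np.array(c['view']))
    if fn: cv2.imwrite('pics/'+fn,c['img'][:,:,::-1])
    c={k:np.array(v) for k,v in c.items()}; np.savez(''+(fn or name)+'.npz',**c)
    return c
def px2w(c,pts,z):
    out=[]
    z=np.broadcast_to(z,len(pts))
    for (u,v),zz in zip(pts,z):
        d=np.array([(u-c['cx'])/c['fx'],(v-c['cy'])/c['fy']]);p=d.copy()
        for _ in range(30): p=d/(1+c['k1']*(p@p))
        r=c['c2w'][:3,:3]@np.array([p[0],p[1],1]);o=c['c2w'][:3,3]
        out.append(o+r*(zz-o[2])/r[2])
    return np.array(out)
def w2px(c,P):
    o=[]
    for p in np.atleast_2d(P):
        q=np.linalg.inv(c['c2w'])@np.append(p,1);a=q[:2]/q[2];a=a*(1+c['k1']*(a@a))
        o.append([c['fx']*a[0]+c['cx'],c['fy']*a[1]+c['cy']])
    return np.array(o)
def load(fn): return dict(np.load(''+fn+'.npz'))
E
python3 - <<'E'
from h import *
np.set_printoptions(precision=4,suppress=True)
s=ctrl.state();print(s['clock'],s['tcp_pos'],s['tool_rot'],s['gripper_width'],s['contact_force'])
print(R.from_rotvec(s['tool_rot']).as_matrix())
a=cap('top','top0.png');b=cap('scene','scene0.png')
for c in(a,b): print(c['fx'],c['cx'],c['cy'],c['k1'],c['c2w'])
E
```

```text
0.0 [ 0.2108 -0.6408  0.2188] [-3.1008 -0.4968  0.0004] 1.0012847751985947 [-0.8059 -0.2997  0.2142]
[[ 0.9499  0.3124 -0.0005]
 [ 0.3124 -0.9499  0.0011]
 [-0.0001 -0.0012 -1.    ]]
432.4961160159404 314.5421321723867 189.02879458196008 0.03043553552779755 [[ 0.0411 -0.9785  0.2023  0.2467]
 [-0.9992 -0.0401  0.0091  0.    ]
 [-0.0008 -0.2025 -0.9793  1.0445]
 [ 0.      0.      0.      1.    ]]
462.3081263888607 313.7245256962708 196.38627141943988 -0.08061560678475158 [[ 0.118   0.754  -0.6461  1.1686]
 [ 0.993  -0.0938  0.072  -0.0954]
 [-0.0063 -0.6501 -0.7598  0.9319]
 [ 0.      0.      0.      1.    ]]
```

View pics/top0.png

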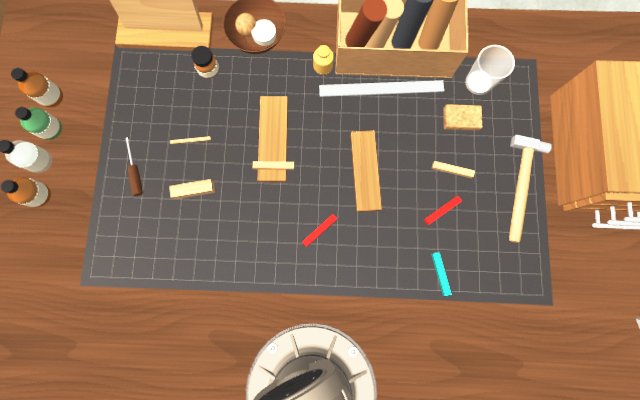

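View pics/scene0.png

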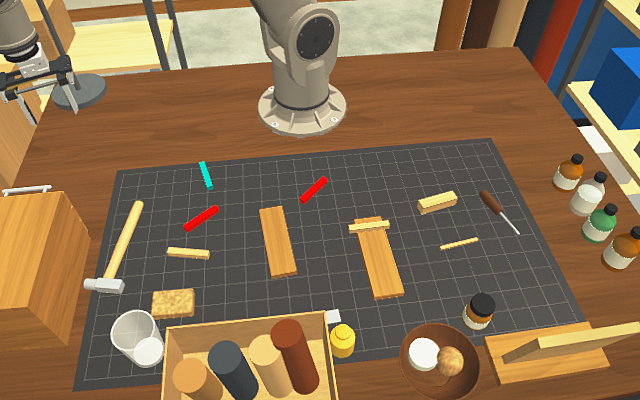

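The top view shows the lower board around (272,138) with its laid stick at (273,165). The upper board is at (366,170). The thin stick is at (190,140), the thick one at (191,188), and the medium one, which should be the loose stick, at (454,170). I'll enlarge this area next.

```bash
python3 - <<'E'
from h import *
im=cv2.imread('pics/top0.png')[85:220,245:485]
im=cv2.resize(im,None,fx=3.33,fy=3.33,interpolation=cv2.INTER_CUBIC)
cv2.imwrite('pics/crop0.png',im);print(im.shape)
E
```

```text
(450, 799, 3)
```

View pics/crop0.png

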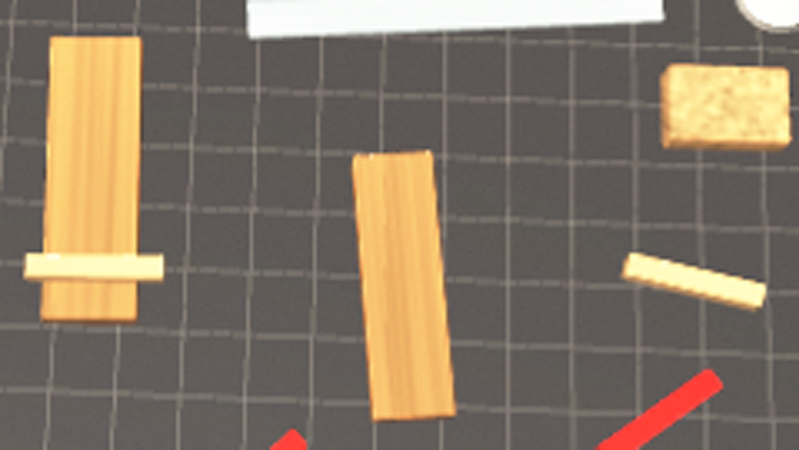

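```bash
python3 - <<'E'
from h import *
np.set_printoptions(precision=4,suppress=True)
c=load('top0.png')
f=lambda pts:[(245+(u+.5)/3.33-.5,85+(v+.5)/3.33-.5) for u,v in pts]
for n,p,z in [('lower',[(50,37),(141,37),(136,319),(41,319)],.018),('laid',[(26,255),(163,255),(163,279),(25,277)],.034),
 ('upper',[(353,155),(431,151),(455,414),(374,418)],.018),('loose',[(630,254),(765,286),(760,304),(624,272)],.016)]:
    w=px2w(c,f(p),z)[:,:2];e=np.roll(w,-1,0)-w
    print(n,w.mean(0),np.linalg.norm(e,axis=1),np.degrees(np.arctan2(e[:,1],e[:,0])))
s=ctrl.state()
w=cap('wrist'); print(w['hand_eye'],w['fx'],w['k1'])
E
```

```text
lower [0.5856 0.1197] [0.0692 0.2199 0.0694 0.2198] [ -87.5881 -177.8828   92.3525    2.0645]
laid [0.5113 0.1121] [0.0994 0.018  0.0998 0.0165] [ -87.6345 -177.092    91.5043    1.4786]
upper [ 0.513  -0.1133] [0.0584 0.1994 0.0584 0.1992] [ -84.6351 -174.2529   95.2272    5.7503]
loose [ 0.5244 -0.3269] [0.1    0.0143 0.1005 0.0146] [-101.767   163.5152   78.3871  -18.2261]
[[ 0.0006 -0.9689 -0.2476  0.0715]
 [ 1.      0.0006  0.0003 -0.0003]
 [-0.0001 -0.2476  0.9689 -0.1645]
 [ 0.      0.      0.      1.    ]] 321.4847775994408 -0.0025026895295108802
```

Emit:
carry_out --targets '[{"slide":[39.5,-20,6],"roll":-1.05,"hand":1},{"slide":[39.5,-20,6],"roll":-1.05,"hand":1},{"slide":[39.5,-20,6],"roll":-1.05,"hand":1},{"slide":[39.5,-20,6],"roll":-1.05,"hand":1},{"slide":[39.5,-20,6],"roll":-1.05,"hand":1},{"slide":[39.5,-20,6],"roll":-1.05,"hand":1},{"slide":[39.5,-20,6],"roll":-1.05,"hand":1},{"slide":[39.5,-20,6],"roll":-1.05,"hand":1}]'

```text
clock: 0.82
tcp_pos: [0.445, -0.4056, 0.1743]
tool_rot: [-2.478, -1.93, -0.0]
contact_force: [0.3, -0.5, -0.5]
gripper_width: 1.002
```

```bash
cat >> h.py <<'E'
def togo(xy,z,jawdeg):
    "slide (cm) and roll taking TCP to xy,z with jaw axis at world yaw jawdeg (mod 180)"
    s=ctrl.state();M=R.from_rotvec(s['tool_rot']).as_matrix()
    d=M.T@(np.array([*xy,z])-s['tcp_pos'])*100
    y=np.degrees(np.arctan2(M[1,1],M[0,1]));r=(y-jawdeg+90)%180-90
    print('slide',d.round(2),'roll',round(float(np.radians(r)),3),'j7',s['joints'][6].round(2) if hasattr(s['joints'][6],'round') else s['joints'][6],'jaw',y.round(1),'w',s['gripper_width'],'z tool',M[:,2].round(4),'t',s['clock'],'F',np.round(s['contact_force'],1),'pos',np.round(s['tcp_pos'],4))
E
python3 -c "
from h import *
togo((.5244,-.3269),.13,-11.7)"
```

```text
slide [9.57 5.77 4.43] roll -0.043 j7 0.3 jaw -14.2 w 1.001824993096686 z tool [-2.e-04  7.e-04 -1.e+00] t 0.8167 F [ 0.3 -0.5 -0.5] pos [ 0.445  -0.4056  0.1743]
```

Emit:
carry_out --targets '[{"slide":[9.6,5.8,4.4],"roll":-0.043,"hand":1},{"slide":[9.6,5.8,4.4],"roll":-0.043,"hand":1},{"slide":[9.6,5.8,4.4],"roll":-0.043,"hand":1},{"slide":[9.6,5.8,4.4],"roll":-0.043,"hand":1},{"slide":[9.6,5.8,4.4],"roll":-0.043,"hand":1}]'

```text
clock: 1.23
tcp_pos: [0.5257, -0.3242, 0.1292]
tool_rot: [-2.43, -1.987, -0.0]
contact_force: [-0.8, -0.4, 1.0]
gripper_width: 1.002
```

```bash
python3 -c "
from h import *
togo((.5244,-.3269),.0175,-11.7)
c=cap('wrist','w1.png')"
```

```text
slide [-0.31 -0.05 11.17] roll 0.004 j7 0.13 jaw -11.5 w 1.0021761663873916 z tool [-0.0016  0.0024 -1.    ] t 1.2333 F [-0.8 -0.4  1. ] pos [ 0.5257 -0.3242  0.1292]
```

View pics/w1.png

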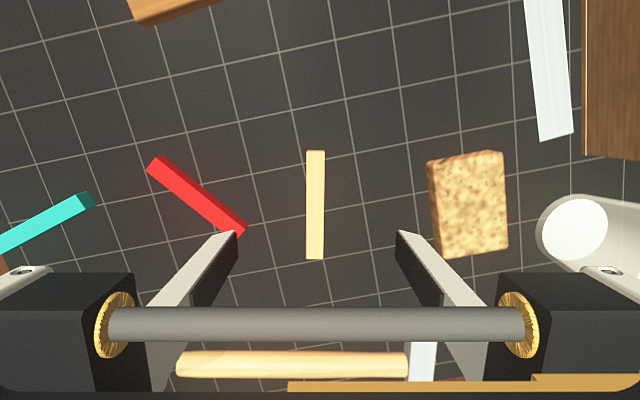

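Wrist view: the stick is at columns 306-325, rows 151-259, centred between the jaws. The cork block's left edge is near column 430 and the red stick's end is at (245,230).

```bash
python3 -c "
from h import *
np.set_printoptions(precision=4,suppress=True)
c=load('w1.png')
w=px2w(c,[(307,152),(325,152),(323,259),(306,259)],.016);e=np.roll(w,-1,0)-w
print(w.mean(0),np.linalg.norm(e,axis=1),np.degrees(np.arctan2(e[:,1],e[:,0])))
M=R.from_rotvec(ctrl.state()['tool_rot']).as_matrix();p=np.array(ctrl.state()['tcp_pos'])
q=px2w(c,[(437,258),(428,162),(244,232)],[0.0,0.0,.016]);print((q-p)@M*100)
togo(w.mean(0)[:2],.0175,-11.7)
print(w2px(c,[[*w.mean(0)[:2],.016]]))
"
```

```text
[ 0.5237 -0.3276  0.016 ] [0.0154 0.0991 0.0159 0.0991] [ -11.4127 -102.1083  168.6201   77.6422]
[[-5.6912 11.9657 12.957 ]
 [ 3.7631 10.236  12.9684]
 [-2.4887 -6.5473 11.3885]]
slide [-0.17 -0.05 11.23] roll 0.001 j7 0.13 jaw -11.6 w 1.000470037681902 z tool [-0.0013  0.0012 -1.    ] t 1.2833 F [-0.9 -1.1 -0.8] pos [ 0.5247 -0.3262  0.1298]
[[315.2178 207.7657]]
```

Emit:
carry_out --targets '[{"slide":[-0.17,-0.05,4],"roll":0,"hand":0.2},{"slide":[-0.17,-0.05,8],"roll":0,"hand":0.2},{"slide":[-0.17,-0.05,10],"roll":0,"hand":0.2},{"slide":[-0.17,-0.05,11.2],"roll":0,"hand":0.2},{"slide":[-0.17,-0.05,11.2],"roll":0,"hand":0.2},{"slide":[-0.17,-0.05,11.2],"roll":0,"hand":0.2}]'

```text
clock: 1.78
tcp_pos: [0.5236, -0.3286, 0.0186]
tool_rot: [-2.435, -1.983, 0.001]
contact_force: [-0.9, 0.1, 0.2]
gripper_width: 0.618
```

```bash
python3 -c "
from h import *
togo((.5238,-.3273),.0175,-11.7)"
```

```text
slide [ 0.13 -0.01  0.11] roll 0.0 j7 0.08 jaw -11.7 w 0.6184553940429359 z tool [-1.1e-03  8.0e-04 -1.0e+00] t 1.7833 F [-0.9  0.1  0.2] pos [ 0.5236 -0.3286  0.0186]
```

Height is fine, so I'll close on the stick and lift.

Emit:
carry_out --targets '[{"slide":[0.1,0,0.1],"roll":0,"hand":-1},{"slide":[0.1,0,0.1],"roll":0,"hand":-1},{"slide":[0.1,0,0.1],"roll":0,"hand":-1},{"slide":[0.1,0,0.1],"roll":0,"hand":-1},{"slide":[0.1,0,0.1],"roll":0,"hand":-1},{"slide":[0.1,0,0.1],"roll":0,"hand":-1},{"slide":[0.1,0,0.1],"roll":0,"hand":-1},{"slide":[0.1,0,0.1],"roll":0,"hand":-1}]'

```text
clock: 2.45
tcp_pos: [0.5239, -0.3276, 0.0178]
tool_rot: [-2.435, -1.983, 0.001]
contact_force: [-1.9, -0.1, 4.3]
gripper_width: 0.166
```

Emit:
carry_out --targets '[{"slide":[0,0,-4],"roll":0,"hand":-1},{"slide":[0,0,-8],"roll":0,"hand":-1},{"slide":[0,0,-12],"roll":0,"hand":-1},{"slide":[0,0,-13],"roll":0,"hand":-1},{"slide":[0,0,-13],"roll":0,"hand":-1}]'

```text
clock: 2.87
tcp_pos: [0.5257, -0.3286, 0.1516]
tool_rot: [2.433, 1.981, 0.003]
contact_force: [-0.2, -0.1, 0.0]
gripper_width: 0.166
```

```bash
python3 -c "
from h import *
b=np.array([.5856,.1197]);t=np.radians(2.1);u=np.array([np.cos(t),np.sin(t)])
tgt=b+.0745*u; print(tgt)
togo(tgt,.13,2.1)"
```

```text
[0.66004997 0.12242996]
slide [46.9   4.01  2.11] roll -0.241 j7 0.13 jaw -11.7 w 0.1660032096132313 z tool [ 0.004  -0.0023 -1.    ] t 2.8667 F [-0.2 -0.1  0. ] pos [ 0.5257 -0.3286  0.1516]
```

Emit:
carry_out --targets '[{"slide":[46.9,4,2.1],"roll":-0.24,"hand":-1},{"slide":[46.9,4,2.1],"roll":-0.24,"hand":-1},{"slide":[46.9,4,2.1],"roll":-0.24,"hand":-1},{"slide":[46.9,4,2.1],"roll":-0.24,"hand":-1},{"slide":[46.9,4,2.1],"roll":-0.24,"hand":-1},{"slide":[46.9,4,2.1],"roll":-0.24,"hand":-1},{"slide":[46.9,4,2.1],"roll":-0.24,"hand":-1},{"slide":[46.9,4,2.1],"roll":-0.24,"hand":-1}]'

```text
clock: 3.53
tcp_pos: [0.62, -0.0069, 0.1339]
tool_rot: [2.179, 2.258, 0.0]
contact_force: [0.8, -0.1, -0.1]
gripper_width: 0.166
```

```bash
python3 -c "
from h import *
togo((.66,.1224),.13,2.1)"
```

```text
slide [12.78  4.46  0.37] roll -0.001 j7 -0.25 jaw 2.1 w 0.16578136511773386 z tool [ 0.0026 -0.0023 -1.    ] t 3.5333 F [ 0.8 -0.1 -0.1] pos [ 0.62   -0.0069  0.1339]
```

Emit:
carry_out --targets '[{"slide":[12.8,4.5,0.4],"roll":0,"hand":-1},{"slide":[12.8,4.5,0.4],"roll":0,"hand":-1},{"slide":[12.8,4.5,0.4],"roll":0,"hand":-1},{"slide":[12.8,4.5,0.4],"roll":0,"hand":-1},{"slide":[12.8,4.5,0.4],"roll":0,"hand":-1},{"slide":[12.8,4.5,0.4],"roll":0,"hand":-1}]'

```text
clock: 4.03
tcp_pos: [0.6596, 0.1233, 0.128]
tool_rot: [2.178, 2.261, -0.002]
contact_force: [0.7, -0.6, -1.1]
gripper_width: 0.164
```

```bash
python3 -c "
from h import *
togo((.66,.1224),.0365,2.1)
cap('wrist','w2.png')"
```

```text
slide [-0.07  0.03  9.15] roll 0.001 j7 -0.45 jaw 2.2 w 0.16404475941187222 z tool [ 5.0e-04 -2.5e-03 -1.0e+00] t 4.0333 F [ 0.7 -0.6 -1.1] pos [0.6596 0.1233 0.128 ]
```

View pics/w2.png

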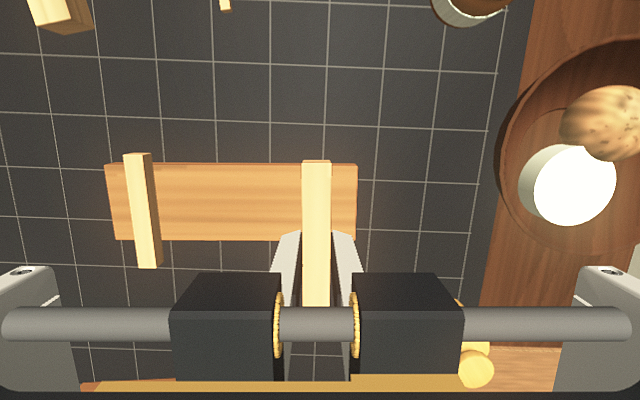

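The held stick hangs straight (columns 302-331, far end at row 161). The laid stick is at columns 124-162 and the board spans about (105,164) to (357,240). I'll enlarge it to measure.

```bash
python3 -c "
from h import *
im=cv2.imread('pics/w2.png')[145:280,95:370]
cv2.imwrite('pics/crop2.png',cv2.resize(im,(792,389),interpolation=cv2.INTER_CUBIC))"
```

```text
(no output)
```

View pics/crop2.png

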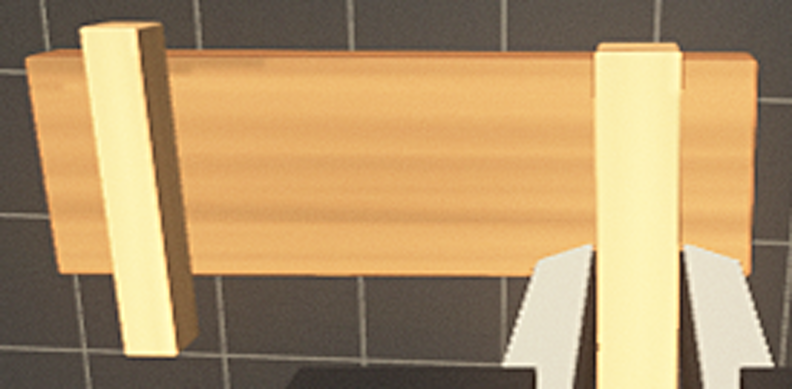

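```bash
python3 -c "
from h import *
np.set_printoptions(precision=4,suppress=True)
c=load('w2.png');f=lambda p:[(95+(u+.5)/2.88-.5,145+(v+.5)/2.88-.5) for u,v in p]
for n,p,z in [('lower',[(26,62),(756,65),(750,272),(60,272)],.018),('laid',[(81,29),(137,27),(177,355),(125,355)],.034)]:
    w=px2w(c,f(p),z)[:,:2];e=np.roll(w,-1,0)-w
    print(n,w.mean(0),np.linalg.norm(e,axis=1),np.degrees(np.arctan2(e[:,1],e[:,0])))
z=ctrl.state()['tcp_pos'][2]-.0018
w=px2w(c,f([(596,52),(680,52),(596,370),(680,370)]),z);print(w)
print(ctrl.state()['tcp_pos'])
"
```

```text
lower [0.5861 0.1206] [0.2172 0.0656 0.2177 0.0665] [   1.9464  -87.6185 -177.8119   91.9685]
laid [0.5123 0.1135] [0.0156 0.0992 0.0158 0.0987] [   4.1909  -88.534  -177.7924   91.3447]
[[0.6499 0.1737 0.1266]
 [0.665  0.1743 0.1266]
 [0.6516 0.1114 0.1266]
 [0.6681 0.112  0.1266]]
[0.6597 0.1218 0.1284]
```

```bash
python3 -c "
from h import *
togo((.6605,.1212),.0363,2.1)"
```

```text
slide [-0.03  0.07  9.21] roll -0.001 j7 -0.45 jaw 2.1 w 0.16705998872489614 z tool [ 8.0e-04 -3.1e-03 -1.0e+00] t 4.0833 F [ 0.  -0.4  0.8] pos [0.6597 0.1218 0.1284]
```

Emit:
carry_out --targets '[{"slide":[0,0.07,3.5],"roll":0,"hand":-1},{"slide":[0,0.07,6.5],"roll":0,"hand":-1},{"slide":[0,0.07,8],"roll":0,"hand":-1},{"slide":[0,0.07,8.7],"roll":0,"hand":-1},{"slide":[0,0.07,8.7],"roll":0,"hand":-1},{"slide":[0,0.07,8.7],"roll":0,"hand":-1},{"slide":[0,0.07,8.7],"roll":0,"hand":-1}]'

```text
clock: 4.67
tcp_pos: [0.6615, 0.1215, 0.043]
tool_rot: [2.179, 2.258, 0.0]
contact_force: [0.4, -0.1, 0.9]
gripper_width: 0.166
```

```bash
python3 -c "
from h import *
togo((.6605,.1212),.0362,2.1)"
```

```text
slide [-0.03 -0.1   0.68] roll -0.001 j7 -0.49 jaw 2.0 w 0.16561736223492404 z tool [ 0.0029 -0.0027 -1.    ] t 4.6667 F [ 0.4 -0.1  0.9] pos [0.6615 0.1215 0.043 ]
```

Next I'll lower the last few millimetres and hold. The force there will show contact.

Emit:
carry_out --targets '[{"slide":[0,-0.08,0.4],"roll":0,"hand":-1},{"slide":[0,-0.08,0.65],"roll":0,"hand":-1},{"slide":[0,-0.08,0.65],"roll":0,"hand":-1},{"slide":[0,-0.08,0.65],"roll":0,"hand":-1}]'

```text
clock: 5.0
tcp_pos: [0.6607, 0.1215, 0.0367]
tool_rot: [2.179, 2.258, 0.0]
contact_force: [-0.1, -0.2, 0.3]
gripper_width: 0.167
```

Emit:
carry_out --targets '[{"slide":[0,0,0.07],"roll":0,"hand":-1},{"slide":[0,0,0.07],"roll":0,"hand":-1},{"slide":[0,0,0.07],"roll":0,"hand":-0.3},{"slide":[0,0,0.07],"roll":0,"hand":-0.3},{"slide":[0,0,0.07],"roll":0,"hand":-0.3},{"slide":[0,0,0.07],"roll":0,"hand":-0.3},{"slide":[0,0,0.07],"roll":0,"hand":-0.3}]'

```text
clock: 5.58
tcp_pos: [0.6607, 0.1215, 0.036]
tool_rot: [2.179, 2.258, 0.0]
contact_force: [-0.6, 0.5, -0.2]
gripper_width: 0.353
```

Emit:
carry_out --targets '[{"slide":[0,0,-2],"roll":0,"hand":-0.3},{"slide":[0,0,-5],"roll":0,"hand":-0.3},{"slide":[0,0,-9],"roll":0,"hand":0.5},{"slide":[0,0,-11],"roll":0,"hand":1},{"slide":[0,0,-11],"roll":0,"hand":1}]'

```text
clock: 6.0
tcp_pos: [0.6627, 0.1226, 0.1515]
tool_rot: [2.176, 2.255, 0.009]
contact_force: [0.8, 0.1, -0.2]
gripper_width: 0.526
```

```bash
python3 -c "
from h import *
togo((.513,-.1133),.14,-84.5)"
```

```text
slide [-23.04 -15.81   1.03] roll 1.51 j7 -0.44 jaw 2.0 w 0.52636163495875 z tool [ 0.0099 -0.0013 -0.9999] t 6.0 F [ 0.8  0.1 -0.2] pos [0.6627 0.1226 0.1515]
```

Emit:
carry_out --targets '[{"slide":[-23,-15.8,1],"roll":1.51,"hand":1},{"slide":[-23,-15.8,1],"roll":1.51,"hand":1},{"slide":[-23,-15.8,1],"roll":1.51,"hand":1},{"slide":[-23,-15.8,1],"roll":1.51,"hand":1},{"slide":[-23,-15.8,1],"roll":1.51,"hand":1},{"slide":[-23,-15.8,1],"roll":1.51,"hand":1},{"slide":[-23,-15.8,1],"roll":1.51,"hand":1},{"slide":[-23,-15.8,1],"roll":1.51,"hand":1}]'

```text
clock: 6.67
tcp_pos: [0.5096, -0.1184, 0.1401]
tool_rot: [3.001, 0.917, 0.008]
contact_force: [0.9, 0.2, -0.3]
gripper_width: 0.999
```

```bash
python3 -c "
from h import *
togo((.513,-.1133),.14,-84.5)"
```

```text
slide [ 0.57 -0.24  0.01] roll 0.497 j7 -0.94 jaw -56.0 w 0.9987910866698931 z tool [ 0.0059 -0.0023 -1.    ] t 6.6667 F [ 0.9  0.2 -0.3] pos [ 0.5096 -0.1184  0.1401]
```

Emit:
carry_out --targets '[{"slide":[0.6,-0.2,0],"roll":0.5,"hand":1},{"slide":[0.6,-0.2,0],"roll":0.5,"hand":1},{"slide":[0.6,-0.2,0],"roll":0.5,"hand":1},{"slide":[0.6,-0.2,0],"roll":0.5,"hand":1},{"slide":[0.6,-0.2,0],"roll":0.5,"hand":1},{"slide":[0.6,-0.2,0],"roll":0.5,"hand":1}]'

```text
clock: 7.17
tcp_pos: [0.5134, -0.1133, 0.14]
tool_rot: [3.135, 0.151, 0.009]
contact_force: [0.6, -0.5, -0.3]
gripper_width: 0.999
```

```bash
python3 -c "
from h import *
togo((.513,-.1133),.0175,-84.5)
cap('wrist','w3.png');c=cap('top','top3.png')
a=cv2.imread('pics/w3.png');b=cv2.resize(cv2.imread('pics/top3.png')[80:200,230:330],(400,480)[:2],interpolation=cv2.INTER_CUBIC)[:400]
b=cv2.resize(cv2.imread('pics/top3.png')[85:200,235:315],(278,400),interpolation=cv2.INTER_CUBIC)
cv2.imwrite('pics/m3.png',np.hstack([a[:,60:580],b]))"
```

```text
slide [-0.11 -0.04 12.25] roll 0.001 j7 -1.42 jaw -84.5 w 0.9986212720924399 z tool [ 0.0058 -0.0025 -1.    ] t 7.1667 F [ 0.6 -0.5 -0.3] pos [ 0.5134 -0.1133  0.14  ]
```

View pics/m3.png

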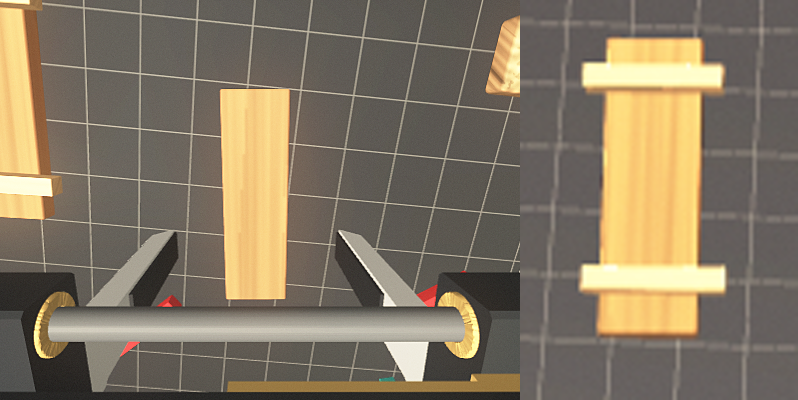

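Left: the upper board is centred in the jaws at columns 280-349, rows 89-298. Right: both sticks now lie across the lower board at its two ends. Next I'll compute positions.

```bash
python3 -c "
from h import *
np.set_printoptions(precision=4,suppress=True)
def rep(n,c,p,z):
    w=px2w(c,p,z)[:,:2];e=np.roll(w,-1,0)-w
    print(n,w.mean(0),np.linalg.norm(e,axis=1),np.degrees(np.arctan2(e[:,1],e[:,0]))); return w.mean(0)
u=rep('upper',load('w3.png'),[(280,89),(349,89),(345,298),(285,298)],.018)
c=load('top3.png');f=lambda p:[(235+(u-519.5)/3.475-.5,85+(v+.5)/3.478-.5) for u,v in p]
b=rep('lower',c,f([(607,38),(702,38),(697,332),(597,332)]),.018)
s=rep('placed',c,f([(583,64),(722,64),(722,87),(583,87)]),.034)
l=rep('laid',c,f([(582,267),(725,267),(725,290),(581,290)]),.034)
t=np.radians(2.1);Q=np.array([[np.cos(t),np.sin(t)],[-np.sin(t),np.cos(t)]])
print(Q@(s-b),Q@(l-b))
togo(u,.0175,-84.5)"
```

```text
upper [ 0.5127 -0.1123] [0.0583 0.1967 0.0596 0.1966] [ -84.4181 -174.1696   95.4633    5.4567]
lower [0.5863 0.1198] [0.0692 0.2196 0.07   0.2195] [ -87.588  -177.8454   92.3527    1.9499]
placed [0.6605 0.1215] [0.0993 0.0174 0.099  0.0174] [ -87.5924 -177.0927   92.4027    3.9205]
laid [0.5112 0.112 ] [0.0994 0.0165 0.0998 0.0165] [ -87.6346 -177.093    92.3608    1.585 ]
[ 0.0742 -0.001 ] [-0.0753 -0.005 ]
slide [-0.13 -0.14 12.25] roll 0.002 j7 -1.42 jaw -84.4 w 1.0028769112353817 z tool [ 0.0059 -0.0024 -1.    ] t 7.2667 F [-0.1  0.1  1. ] pos [ 0.5134 -0.1133  0.14  ]
```

Emit:
carry_out --targets '[{"slide":[-0.1,-0.1,4],"roll":0,"hand":1},{"slide":[-0.1,-0.1,8],"roll":0,"hand":1},{"slide":[-0.1,-0.1,11],"roll":0,"hand":1},{"slide":[-0.1,-0.1,12.2],"roll":0,"hand":1},{"slide":[-0.1,-0.1,12.2],"roll":0,"hand":1},{"slide":[-0.1,-0.1,12.2],"roll":0,"hand":1}]'

```text
clock: 7.77
tcp_pos: [0.5131, -0.1127, 0.0179]
tool_rot: [3.135, 0.157, 0.008]
contact_force: [0.5, 0.8, -0.5]
gripper_width: 1.001
```

```bash
python3 -c "
from h import *
togo((.5128,-.1126),.0175,-84.5)"
```

```text
slide [-0.03 -0.01  0.04] roll 0.004 j7 -1.45 jaw -84.3 w 1.0010616740763405 z tool [ 0.0049 -0.0021 -1.    ] t 7.7667 F [ 0.5  0.8 -0.5] pos [ 0.5131 -0.1127  0.0179]
```

Emit:
carry_out --targets '[{"slide":[0,0,0],"roll":0,"hand":-1},{"slide":[0,0,0],"roll":0,"hand":-1},{"slide":[0,0,0],"roll":0,"hand":-1},{"slide":[0,0,0],"roll":0,"hand":-1},{"slide":[0,0,0],"roll":0,"hand":-1},{"slide":[0,0,0],"roll":0,"hand":-1},{"slide":[0,0,0],"roll":0,"hand":-1}]'

```text
clock: 8.35
tcp_pos: [0.5132, -0.1127, 0.0182]
tool_rot: [3.135, 0.157, 0.008]
contact_force: [-1.4, -0.0, 5.6]
gripper_width: 0.639
```

Emit:
carry_out --targets '[{"slide":[0,0,-2],"roll":0,"hand":-1},{"slide":[0,0,-5],"roll":0,"hand":-1},{"slide":[0,0,-9],"roll":0,"hand":-1},{"slide":[0,0,-12],"roll":0,"hand":-1},{"slide":[0,0,-13],"roll":0,"hand":-1},{"slide":[0,0,-13],"roll":0,"hand":-1}]'

```text
clock: 8.85
tcp_pos: [0.5139, -0.1127, 0.1507]
tool_rot: [3.134, 0.156, 0.015]
contact_force: [0.7, -1.0, -1.4]
gripper_width: 0.632
```

```bash
python3 -c "
from h import *
togo((.5863,.120),.13,-87.9)"
```

```text
slide [  9.5  -22.44   2.07] roll 0.063 j7 -1.42 jaw -84.3 w 0.6322830718474398 z tool [ 0.0097 -0.0029 -0.9999] t 8.85 F [ 0.7 -1.  -1.4] pos [ 0.5139 -0.1127  0.1507]
```

Emit:
carry_out --targets '[{"slide":[9.5,-22.4,2.1],"roll":0.063,"hand":-1},{"slide":[9.5,-22.4,2.1],"roll":0.063,"hand":-1},{"slide":[9.5,-22.4,2.1],"roll":0.063,"hand":-1},{"slide":[9.5,-22.4,2.1],"roll":0.063,"hand":-1},{"slide":[9.5,-22.4,2.1],"roll":0.063,"hand":-1},{"slide":[9.5,-22.4,2.1],"roll":0.063,"hand":-1},{"slide":[9.5,-22.4,2.1],"roll":0.063,"hand":-1},{"slide":[9.5,-22.4,2.1],"roll":0.063,"hand":-1}]'

```text
clock: 9.52
tcp_pos: [0.5853, 0.1219, 0.1271]
tool_rot: [3.138, 0.064, 0.01]
contact_force: [-0.3, -1.2, -1.2]
gripper_width: 0.633
```

```bash
python3 -c "
from h import *
togo((.5863,.120),.13,-87.9)
cap('wrist','w4.png')"
```

```text
slide [ 0.1   0.2  -0.29] roll 0.004 j7 -1.93 jaw -87.7 w 0.6326840422624354 z tool [ 0.0065 -0.0029 -1.    ] t 9.5167 F [-0.3 -1.2 -1.2] pos [0.5853 0.1219 0.1271]
```

View pics/w4.png

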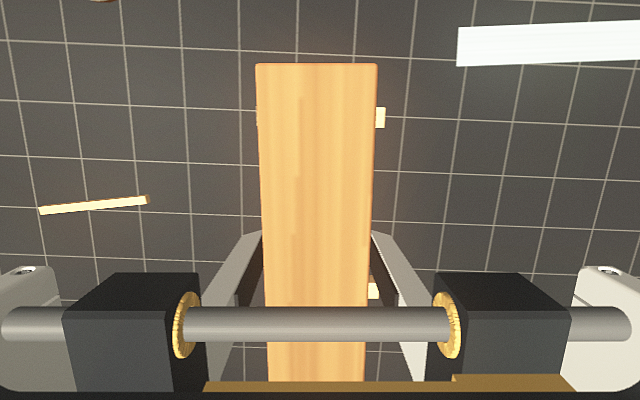

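The held board is straight in the jaws, with its far edge at row 65, columns 256-377, and the stick end shows at (380,117). I'll check how it sits in the grip.

```bash
python3 -c "
from h import *
np.set_printoptions(precision=4,suppress=True)
c=load('w4.png');s=ctrl.state();M=R.from_rotvec(s['tool_rot']).as_matrix()
z=s['tcp_pos'][2]
w=px2w(c,[(256,66),(377,66),(371,300),(266,300)],[z+.0006,z+.0006,z,z]);print(w,(w-s['tcp_pos'])@M*100)
togo((.5863,.120),.053,-87.9)"
```

```text
[[0.6804 0.1546 0.1281]
 [0.6828 0.0971 0.1281]
 [0.5586 0.0896 0.1275]
 [0.5562 0.1495 0.1275]] [[ 9.6405 -3.1089 -0.0089]
 [ 9.6609  2.6439  0.0136]
 [-2.781   2.9198 -0.0069]
 [-2.788  -3.0714 -0.0302]]
slide [ 0.05 -0.04  7.45] roll 0.001 j7 -1.93 jaw -87.8 w 0.6339482487652195 z tool [ 0.0067 -0.0036 -1.    ] t 9.5667 F [-0.2 -0.2 -1.7] pos [0.5853 0.1199 0.1275]
```

Emit:
carry_out --targets '[{"slide":[0.17,-0.04,2.5],"roll":0,"hand":-1},{"slide":[0.17,-0.04,5],"roll":0,"hand":-1},{"slide":[0.17,-0.04,6.3],"roll":0,"hand":-1},{"slide":[0.17,-0.04,6.9],"roll":0,"hand":-1},{"slide":[0.17,-0.04,6.9],"roll":0,"hand":-1},{"slide":[0.17,-0.04,6.9],"roll":0,"hand":-1},{"slide":[0.17,-0.04,6.9],"roll":0,"hand":-1}]'

```text
clock: 10.15
tcp_pos: [0.5881, 0.12, 0.0596]
tool_rot: [3.138, 0.059, 0.013]
contact_force: [0.3, -0.8, -0.6]
gripper_width: 0.637
```

```bash
python3 -c "
from h import *
togo((.5875,.120),.0525,-87.9)
c=cap('top','top4.png')
im=cv2.imread('pics/top4.png')[70:205,200:345];cv2.imwrite('pics/c4.png',cv2.resize(im,None,fx=4,fy=4,interpolation=cv2.INTER_CUBIC))"
```

```text
slide [-0.07 -0.01  0.71] roll 0.001 j7 -1.95 jaw -87.8 w 0.6369853354922906 z tool [ 0.0081 -0.0033 -1.    ] t 10.15 F [ 0.3 -0.8 -0.6] pos [0.5881 0.12   0.0596]
```

Emit:
carry_out --targets '[{"slide":[-0.05,0,0.4],"roll":0,"hand":-1},{"slide":[-0.05,0,0.6],"roll":0,"hand":-1},{"slide":[-0.05,0,0.7],"roll":0,"hand":-1},{"slide":[-0.05,0,0.7],"roll":0,"hand":-1},{"slide":[-0.05,0,0.7],"roll":0,"hand":-1}]'

```text
clock: 10.62
tcp_pos: [0.5877, 0.1201, 0.0527]
tool_rot: [3.138, 0.06, 0.013]
contact_force: [0.4, 0.3, -1.1]
gripper_width: 0.636
```

```bash
python3 -c "
from h import *
togo((.5875,.120),.0522,-87.9)"
```

```text
slide [-0.02  0.01  0.05] roll 0.001 j7 -1.96 jaw -87.8 w 0.6357985918541241 z tool [ 0.0083 -0.0033 -1.    ] t 10.6167 F [ 0.4  0.3 -1.1] pos [0.5877 0.1201 0.0527]
```

Emit:
carry_out --targets '[{"slide":[0,0,0.05],"roll":0,"hand":-1},{"slide":[0,0,0.08],"roll":0,"hand":-1},{"slide":[0,0,0.08],"roll":0,"hand":-1},{"slide":[0,0,0.08],"roll":0,"hand":-1}]'

```text
clock: 10.95
tcp_pos: [0.5878, 0.1201, 0.0522]
tool_rot: [3.138, 0.059, 0.013]
contact_force: [-2.5, -1.2, 5.3]
gripper_width: 0.634
```

Contact shows about 5 N. Release and lift.

Emit:
carry_out --targets '[{"slide":[0,0,0],"roll":0,"hand":0.5},{"slide":[0,0,0],"roll":0,"hand":0.7},{"slide":[0,0,0],"roll":0,"hand":0.9},{"slide":[0,0,0],"roll":0,"hand":0.9},{"slide":[0,0,0],"roll":0,"hand":0.9},{"slide":[0,0,0],"roll":0,"hand":0.9}]'

```text
clock: 11.45
tcp_pos: [0.5878, 0.1201, 0.0522]
tool_rot: [3.138, 0.059, 0.013]
contact_force: [-1.2, 0.1, 0.4]
gripper_width: 0.944
```

Emit:
carry_out --targets '[{"slide":[0,0,-2],"roll":0,"hand":0.9},{"slide":[0,0,-5],"roll":0,"hand":0.9},{"slide":[0,0,-9],"roll":0,"hand":0.9},{"slide":[0,0,-12],"roll":0,"hand":0.9},{"slide":[-4,4,-12],"roll":0,"hand":0.9},{"slide":[-8,8,-12],"roll":0,"hand":0.9},{"slide":[-8,12,-12],"roll":0,"hand":0.9},{"slide":[-8,16,-12],"roll":0,"hand":0.9}]'

```text
clock: 12.12
tcp_pos: [0.5123, -0.0226, 0.1724]
tool_rot: [3.138, 0.063, 0.013]
contact_force: [1.2, -0.4, 0.3]
gripper_width: 0.951
```

Emit:
carry_out --targets '[{"slide":[0,4,0],"roll":0,"hand":0.9},{"slide":[0,8,0],"roll":0,"hand":0.9},{"slide":[0,12,0],"roll":0,"hand":0.9},{"slide":[0,12,0],"roll":0,"hand":0.9},{"slide":[0,12,0],"roll":0,"hand":0.9}]'

```text
clock: 12.53
tcp_pos: [0.5167, -0.1449, 0.1728]
tool_rot: [3.137, 0.056, 0.013]
contact_force: [-0.1, -0.4, 0.3]
gripper_width: 0.947
```

```bash
python3 -c "
from h import *
cap('top','top5.png');cap('scene','scene5.png')
a=cv2.resize(cv2.imread('pics/top5.png')[85:200,230:318],(352,460),interpolation=cv2.INTER_CUBIC)
b=cv2.resize(cv2.imread('pics/scene5.png')[195:310,325:435],(440,460),interpolation=cv2.INTER_CUBIC)
cv2.imwrite('pics/m5.png',np.hstack([a,b]));print(ctrl.state()['tcp_pos'],ctrl.state()['clock'])"
```

```text
[ 0.51705852 -0.14186166  0.1727327 ] 12.6333
```

View pics/m5.png

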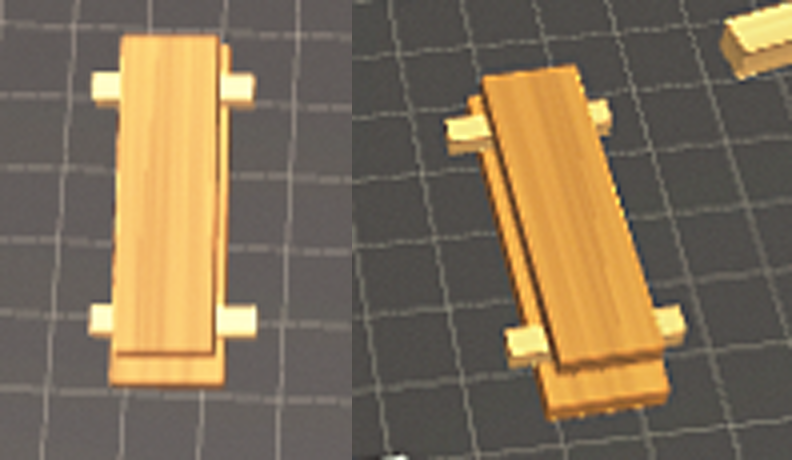

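Both sticks carry the upper board. Its top corners are near (121,36), (220,36), (212,353) and (116,352) in the left half, and the lower board's near end is at row 383. I'll check it numerically.

```bash
python3 -c "
from h import *
np.set_printoptions(precision=4,suppress=True)
t=np.radians(2.1);Q=np.array([[np.cos(t),np.sin(t)],[-np.sin(t),np.cos(t)]])
c=load('top5.png');f=lambda p:[(230+(u+.5)/4-.5,85+(v+.5)/4-.5) for u,v in p]
w=px2w(c,f([(121,36),(220,36),(212,353),(116,352)]),.052)[:,:2];e=np.roll(w,-1,0)-w
print('upper',w.mean(0),np.linalg.norm(e,axis=1),np.degrees(np.arctan2(e[:,1],e[:,0])),Q@(w.mean(0)-[.5863,.1199]))
w=px2w(c,f([(110,381),(224,381)]),.018)[:,:2];print('lower near end in board frame',(Q@(w-[.5863,.1199]).T).T)
c=load('scene5.png');f=lambda p:[(325+(u-351.5)/4-.5,195+(v+.5)/4-.5) for u,v in p]
w=px2w(c,f([(484,77),(576,66),(664,352),(562,365)]),.052)[:,:2];e=np.roll(w,-1,0)-w
print('scene upper',w.mean(0),np.linalg.norm(e,axis=1),np.degrees(np.arctan2(e[:,1],e[:,0])))
w=px2w(c,f([(548,410),(667,393)]),.018)[:,:2];print('scene lower far',w.mean(0),(Q@(w-[.5863,.1199]).T).T)
"
```

```text
upper [0.5864 0.1185] [0.0606 0.1999 0.0566 0.1992] [ -87.5845 -178.2257   91.7439    2.9182] [ 0.     -0.0014]
lower near end in board frame [[-0.1094  0.0342]
 [-0.1091 -0.0351]]
scene upper [0.5885 0.1188] [0.0573 0.2011 0.0566 0.2004] [  91.4679    1.664   -89.1954 -178.1345]
scene lower far [0.6965 0.1213] [[ 0.1098 -0.0364]
 [ 0.1104  0.0312]]
```

Centred within about 2 mm, in line, and at the right height. I'm handing it in.

```bash
python3 -c "
from h import *
print(ctrl.sign_off())"
```

```text
the job is handed in; nothing more can be done
None
```

The job is done and handed in at about 12.6 s on the robot's clock, with the arm clear of everything. The matching 16 mm stick lies across the bare end of the lower board, and the upper board rests on both sticks.

- **Stick:** it measured about 16 x 99 mm in the wrist view. It was laid 74 mm out from the board's centre and square across it. The laid stick is 74–75 mm out on the other side. The laid stick sits about 5 mm off-centre across the board; I centred the new one to within about 1 mm instead of copying that.
- **Upper board:** it is in line with the lower board, to within the measuring error (about 1°). The top view puts it 0 mm off centre lengthwise and 1.4 mm across. The scene camera reads about 2 mm off lengthwise, and about 1 mm across. Those differences are within the 2 mm calibration.
- **Level:** its outline came out at the right size when I assumed the correct stacked height. Both sticks show beneath it in the pictures. I did not measure level directly.
- **Forces:** the highest reading was about 5.6 N, as the gripper closed on the upper board. Setting it down read 5.3 N.
- **Disagreement:** the wrist camera put the board up to 3.5 mm off-centre in the grip. I corrected by about 1.5 mm, and the final views support that.

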